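# Pack the sample tray beside the microscope

### The arm

A 7-joint arm with a two-finger parallel gripper is mounted at the origin on the work surface. World frame = base frame: x ahead of the robot, y to its left, z up, the work surface at z = 0. Lengths are in mm, angles in rad, forces in N, time in s.
With the tool pointing down it reaches from about 425 to 950 mm from the base axis. Payload 16.7 kg.
Tool frame: the origin (TCP) lies on the centre line of the jaws, within the pads' length; the fingertips stand 8 mm ahead of it and the grasp point (between the pads) lies 11 mm behind it (tip_reach is the distance from the TCP to the fingertips, in mm); z points along the fingers, y is the direction in which the jaws open and shut (so a half turn about z gives the same grasp; the last joint's range is limited). The gripper opens to 94 mm and grips with 3 to 60 N. Pads are 16 mm wide; open, the fingers measure 119 mm over their backs; the gripper's body (75 mm by 177 mm) begins 78 mm behind the grasp point.
Start: joints at [-1.466, 0.426, 0.074, 1.606, -0.034, 1.111, -0.067], TCP at [170.14, 653.166, 186.967] pointing down, gripper open.
Joint ranges: [-2.85, 2.85], [-0.5, 2.14], [-1.23, 1.37], [0.21, 2.46], [-1.02, 4.16], [0.16, 2.05], [-2.73, 2.73]. Speed limits (rad/s): [1.89, 1.89, 2.39, 2.39, 3.01, 3.01, 3.01].

### API

Orientations are given as a rotation vector (axis times angle).
In Python, from plant import * gives the robot as it stands. The module is installed in compiled form; this text tells all that it offers.
- The arm moves only by the shell command python3 -m crank 'ROWS' [FORCE]. ROWS is a JSON object of lists of equal length, an entry for each row: "rotation": the turn, a rotation vector about the tool's x, y, z in degrees, a list of three; "dp": the shift along the tool's x, y, z in m, a list of three; "jaw": the finger opening in m, from 0 to 0.094. In form: {"rotation": [[rx, ry, rz], ...], "dp": [[x, y, z], ...], "jaw": [jaw, ...]}. A call has 1 to 12 rows; each row shifts and turns the commanded pose from where the row before left it, along the tool's axes as they then stand; what a row does not reach is not made up. A row lasts 1/10 s, in which the tool goes at most 50 mm and 8.59 degrees, less where a joint would pass 70% of its speed; a pose out of reach is approached as far as the arm can. A call is refused whole if a number of a shift passes 0.05 or a number of a turn 8.59, either way. A call with a gripper value outside its range is refused whole. The fingers move at their own pace and stop on an object; FORCE is the grip in N (left out, the last holds). Time passes only in rows, so rows that do not move let the fingers close. It gives the time, the measured TCP pose, the force and the opening at its end, in the units of the state.
- read_state(): the state, without advancing time (a new reading comes with each control period).
- snapshot(name): name is "scene" or "top"; returns a dict with "frame" (384x512x3 uint8, blue, green, red), "range_z" (384x512 float32, mm along the optical axis (not along the pixel's ray), 0 where there is no reading), "fx", "fy", "cx", "cy" (pixels), "R" (3x3) and "t" (3): a world point X has camera coordinates R X + t. Camera axes: x right, y down, z forward; pixel columns grow to the right and rows downward; lengths in mm; the calibration is good to about 2 mm. A picture is of the moment at which its call begins.
- hand_in(): hands the job in, once; it reports no verdict.
The state is a dict: "t": time; "joint_pos": joint angles; "qd": joint speeds; "tau": joint torques, N m; "position": TCP position; "tcp_rot": TCP orientation; "force": force on the tool from outside, world axes, zero at the start; "moment": the same for the moment, N m; "opening": opening from 0.0 (shut) to 1.0 (fully open).
Only numpy, scipy, OpenCV 4.12 (cv2) and the standard library are available. Lean on these libraries where they do the work, as an engineer would, in place of code of your own. Each camera call takes 0.05 s, during which the arm holds its last target.

### The job

Pack the grey tray for the next microscope session: stand the orange-capped bottle on the orange spot and the green-capped bottle on the green spot, put the white cup mouth-down, as it stands now, on the white spot, and then slip the yellow cup mouth-down squarely over the white one so that the two make a steady stack. Keep all of them upright on the way, never tipped over. Leave the blue-capped bottle and the blue cup where they stand; they do not belong in the tray.

Things in the scene. Friction and masses are not known exactly. Their poses are not given: they have to be found in the camera images.
- bottle_orange_mid (a point): Bottle with an ORANGE cap: white plastic screw-cap jar-bottle with a paper label, standing upright, 50 mm diameter, 75 mm tall (straight sides up to 50 mm, then narrowing to a 45 mm wide cap at 59 to 75 mm), about 120 g. This point is on its axis, half-way up (37.5 mm above its foot); z up.
- bottle_green_mid (a point): Bottle with a GREEN cap: white plastic screw-cap jar-bottle with a paper label, standing upright, 50 mm diameter, 75 mm tall (straight sides up to 50 mm, then narrowing to a 45 mm wide cap at 59 to 75 mm), about 120 g. This point is on its axis, half-way up (37.5 mm above its foot); z up.
- bottle_blue_mid (a point): Bottle with a BLUE cap, which does not belong in the tray: white plastic screw-cap jar-bottle with a paper label, standing upright, 50 mm diameter, 75 mm tall (straight sides up to 50 mm, then narrowing to a 45 mm wide cap at 59 to 75 mm), about 120 g. This point is on its axis, half-way up (37.5 mm above its foot); z up.
- cup_white_mid (a point): WHITE cup standing mouth-down: cone 70 mm tall, 48 mm across at its flat top, 76 mm at the rim below, wall 2 mm, 80 g. Slipped over another such cup (2 mm play, self-centring from 9 mm off) it rests 22 mm higher than it. This point: on its axis, half-way up (35 mm above the rim); z up. Grip it across its sides, best 15 mm above this point (56 mm wide).
- cup_yellow_mid (a point): YELLOW cup standing mouth-down: cone 70 mm tall, 48 mm across at its flat top, 76 mm at the rim below, wall 2 mm, 80 g. Slipped over another such cup (2 mm play, self-centring from 9 mm off) it rests 22 mm higher than it. This point: on its axis, half-way up (35 mm above the rim); z up. Grip it across its sides, best 15 mm above this point (56 mm wide).
- cup_blue_mid (a point): BLUE (not for the tray) cup standing mouth-down: cone 70 mm tall, 48 mm across at its flat top, 76 mm at the rim below, wall 2 mm, 80 g. Slipped over another such cup (2 mm play, self-centring from 9 mm off) it rests 22 mm higher than it. This point: on its axis, half-way up (35 mm above the rim); z up. Grip it across its sides, best 15 mm above this point (56 mm wide).
- tray: Grey open tray fixed to the bench, 108 mm (its x) by 316 mm (its y), 16 mm high, floor 4 mm thick, walls 4 mm thick; two low dividers make a row of three compartments along its y, each 100 mm square, centres 104 mm apart. The origin is the centre of its underside, on the table.
- spot_orange_top (a point): ORANGE spot. Round flat disc, 84 mm diameter, 2 mm thick, fixed on the floor of one of the tray's three compartments, in its middle. Which colour lies in which compartment changes. This point is at the centre of its top face, 6 mm above the table; z up, x and y as the tray's.
- spot_green_top (a point): GREEN spot. Round flat disc, 84 mm diameter, 2 mm thick, fixed on the floor of one of the tray's three compartments, in its middle. Which colour lies in which compartment changes. This point is at the centre of its top face, 6 mm above the table; z up, x and y as the tray's.
- spot_white_top (a point): WHITE spot. Round flat disc, 84 mm diameter, 2 mm thick, fixed on the floor of one of the tray's three compartments, in its middle. Which colour lies in which compartment changes. This point is at the centre of its top face, 6 mm above the table; z up, x and y as the tray's.
Things that resemble listed ones, but are neither listed nor needed, are in the scene too. Leave any pink look-alike of the part that bears bottle_green_mid alone.

How it is judged (in metres and radians):
At the end, for the whole second after the job is handed in: Both bottles and the white cup stand on the spots of their own colour (within 17 mm of its centre, seated within 6 mm); the yellow cup is slipped over the white one (axes within 7 mm, 17 to 27 mm higher); all within 0.12 rad of upright and at rest; blue bottle and cup within 30 mm of their start (horizontal distance between bottle_orange_mid and spot_orange_top below 0.017 m and z of bottle_orange_mid in the frame of spot_orange_top between 0.0315 and 0.0435 m and horizontal distance between bottle_green_mid and spot_green_top below 0.017 m and z of bottle_green_mid in the frame of spot_green_top between 0.0315 and 0.0435 m and horizontal distance between cup_white_mid and spot_white_top below 0.017 m and z of cup_white_mid in the frame of spot_white_top between 0.029 and 0.041 m and horizontal distance between cup_yellow_mid and cup_white_mid below 0.007 m and z of cup_yellow_mid in the frame of cup_white_mid between 0.017 and 0.027 m and angle between each of bottle_orange_mid, bottle_green_mid, cup_white_mid, cup_yellow_mid's own z axis and vertical below 0.12 rad and distance of each of bottle_blue_mid, cup_blue_mid from where it was at the start of the episode below 0.03 m and linear speed of each of bottle_orange, bottle_green, cup_white, cup_yellow below 0.02 m/s); the robot touches nothing.
It fails at once if The blue-capped bottle is moved more than 30 mm or tipped (distance of bottle_blue_mid from where it was at the start of the episode above 0.03 m or angle between bottle_blue_mid's own z axis and vertical above 0.5 rad).
It fails at once if The blue cup is moved more than 30 mm or tipped (distance of cup_blue_mid from where it was at the start of the episode above 0.03 m or angle between cup_blue_mid's own z axis and vertical above 0.5 rad).
It fails at once if One of the bottles or cups to be packed is tipped over (more than 45 degrees) (angle between any of bottle_orange_mid, bottle_green_mid, cup_white_mid, cup_yellow_mid's own z axis and vertical above 0.79 rad).
It also fails if it takes over 109 s, if anything falls off the work surface, if the arm or the gripper's body presses on something with over 40 N, if the wrist force passes 120 N, or if a joint passes its speed limit or range.

## Working session

There is one attempt and no reset: what is moved stays moved. The work goes in short steps, Python scripts to look and compute and a shell command to move; the robot and the scene stay as the last step left them, time stands still between calls to the robot, and variables do not carry over. Pictures are saved under pics/ and viewed, and the job is handed in when it is done.

```bash
mkdir -p pics
python3 - <<'E'
from plant import *
import cv2,numpy as np
s=read_state();print({k:np.round(v,3).tolist() if not isinstance(v,float) else v for k,v in s.items()})
for n in("scene","top"):
    d=snapshot(n);np.savez(f'{n}0.npz',**d);cv2.imwrite(f'pics/{n}0.png',d['frame']);print(n,d['fx'],d['cx'],d['cy'],np.round(d['R'],3).tolist(),np.round(d['t'],1))
E
```

```text
{'t': 0.0, 'joint_pos': [-1.466, 0.427, 0.074, 1.607, -0.034, 1.111, -0.067], 'qd': [0.0, 0.001, -0.001, -0.001, -0.0, -0.001, -0.001], 'tau': [-0.001, -93.581, 3.665, -45.422, -0.049, 0.02, 0.0], 'position': [170.057, 652.767, 186.294], 'tcp_rot': [-0.399, -3.116, 0.002], 'force': [0.091, 0.513, 0.228], 'moment': [-0.008, -0.034, 0.013], 'opening': 0.9993253192715595}
scene 475.1300948581453 255.8280855857162 195.76626174670352 [[0.026, 1.0, 0.014], [0.684, -0.007, -0.729], [-0.729, 0.029, -0.684]] [ -18.2 -251.2 1459.7]
top 463.62974112149016 257.81260344436026 184.87308259044192 [[0.021, -1.0, 0.013], [-0.984, -0.023, -0.178], [0.178, -0.009, -0.984]] [ -17.1  461.3 1293. ]
```

View pics/scene0.png

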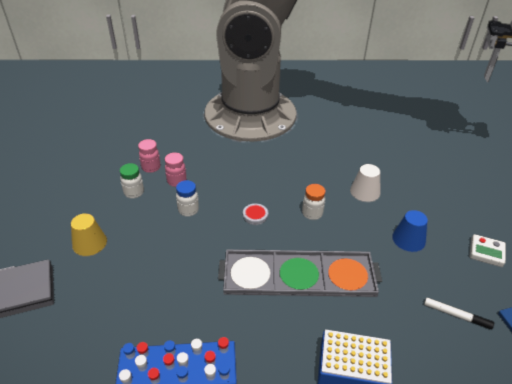

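View pics/top0.png

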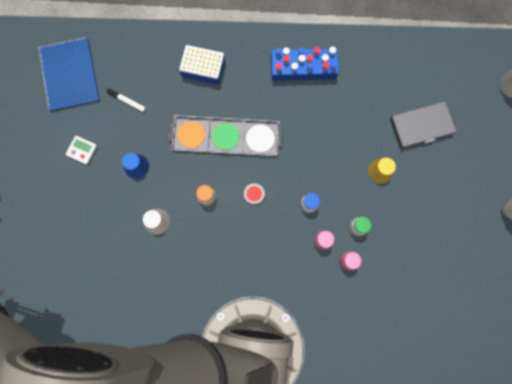

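The top view shows the orange cap at (205,194), green cap at (361,226), blue cap at (311,203) and pink look-alikes at (325,240) and (351,261). The cups are white (154,220), yellow (384,168) and blue (133,162). The spots are orange (190,134), green (226,136) and white (261,138), and there is a red dish at (254,193). Next I measure these and make the enlarged crop.

```bash
cat > h.py <<'E'
import cv2,numpy as np
def cloud(d):
    z=d['range_z'].astype(float);v,u=np.mgrid[:384,:512]
    c=np.stack([(u-d['cx'])*z/d['fx'],(v-d['cy'])*z/d['fy'],z],-1)
    return (c-d['t'])@d['R']
def ray(d,u,v,h):
    r=np.array([(u-d['cx'])/d['fx'],(v-d['cy'])/d['fy'],1])@d['R'];o=-np.array(d['t'])@d['R']
    return o+r*(h-o[2])/r[2]
def hsvmask(d,lo,hi):
    return cv2.inRange(cv2.cvtColor(d['frame'],cv2.COLOR_BGR2HSV),np.array(lo),np.array(hi))
COL={'orange':((3,120,90),(17,255,255)),'green':((50,100,50),(80,255,255)),'blue':((105,120,50),(125,255,255)),
 'yellow':((20,120,80),(33,255,255)),'white':((0,0,150),(180,60,255)),'pink':((150,60,80),(175,255,255))}
def find(d,col,zlo,zhi,amin=25):
    P=cloud(d);m=hsvmask(d,*COL[col]);m[(P[...,2]<zlo)|(P[...,2]>zhi)|(d['range_z']==0)]=0
    n,l,s,c=cv2.connectedComponentsWithStats(m)
    out=[]
    for i in range(1,n):
        if s[i,4]<amin: continue
        k=l==i
        q=P[k]; (x,y),r=cv2.minEnclosingCircle(q[:,:2].astype(np.float32))
        h=np.median(q[:,2]); out.append((c[i].round(0).tolist(),int(s[i,4]),'ray',ray(d,*c[i],h)[:2].round(1).tolist(),'circ',round(x,1),round(y,1),round(r,1),'z',round(h,1)))
    return out
E
python3 - <<'E'
from h import *
for n in('top','scene'):
    d=dict(np.load(n+'0.npz'))
    for c in COL:
        for lo,hi in((66,85),(-3,14)):
            for o in find(d,c,lo,hi): 
              if o[0][1]>100 or n=='scene': print(n,c,*o)
d=dict(np.load('top0.npz'));f=d['frame']
cv2.imwrite('pics/crop0.png',cv2.resize(f[100:285,110:410],None,fx=2.66,fy=2.66,interpolation=cv2.INTER_CUBIC))
E
```

```text
top orange [204.0, 193.0] 186 ray [429.7, 143.2] circ 430.1 143.7 21.3 z 75.3
top orange [191.0, 134.0] 529 ray [618.7, 197.2] circ 619.1 197.4 40.3 z 6.8
top green [363.0, 224.0] 190 ray [351.1, -298.9] circ 351.2 -300.0 22.3 z 75.7
top green [225.0, 136.0] 519 ray [614.9, 93.5] circ 615.8 93.7 39.7 z 6.6
top blue [130.0, 161.0] 226 ray [517.7, 356.1] circ 517.9 356.3 24.9 z 70.5
top blue [312.0, 200.0] 194 ray [415.3, -157.3] circ 415.6 -156.7 22.5 z 75.4
top blue [141.0, 172.0] 61 ray [498.4, 338.2] circ 513.5 351.8 35.4 z 7.4
top yellow [386.0, 166.0] 219 ray [520.2, -369.6] circ 520.9 -369.7 25.4 z 70.3
top yellow [377.0, 178.0] 45 ray [495.3, -359.2] circ 507.4 -364.1 34.2 z 9.4
top white [151.0, 218.0] 237 ray [355.1, 286.4] circ 354.8 286.2 24.9 z 69.7
top white [238.0, 137.0] 1786 ray [613.5, 56.8] circ 613.4 92.7 159.7 z 5.5
top white [260.0, 324.0] 1344 ray [71.4, -21.2] circ 3.2 -0.2 144.0 z 11.4
top pink [325.0, 239.0] 210 ray [309.6, -194.8] circ 310.4 -195.4 22.8 z 74.8
top pink [352.0, 260.0] 220 ray [253.5, -268.0] circ 252.8 -268.6 22.8 z 75.5
scene orange [315.0, 1
[... 1870 characters left out ...]
cene white [222.0, 125.0] 97 ray [78.4, -84.2] circ 78.9 -89.4 44.7 z 12.6
scene white [262.0, 130.0] 279 ray [101.5, 33.9] circ 89.8 32.4 85.5 z 12.6
scene white [367.0, 197.0] 106 ray [383.2, 285.1] circ 370.8 288.2 31.1 z 7.5
scene white [250.0, 272.0] 1056 ray [611.5, -9.8] circ 608.8 -9.8 44.8 z 6.2
scene white [448.0, 311.0] 133 ray [716.1, 380.6] circ 714.7 379.6 44.6 z 11.9
scene pink [147.0, 145.0] 195 ray [255.3, -268.7] circ 251.1 -267.5 24.4 z 74.7
scene pink [173.0, 159.0] 211 ray [312.5, -194.9] circ 308.4 -196.0 23.1 z 74.9
scene pink [151.0, 169.0] 61 ray [268.2, -265.1] circ 258.6 -268.3 23.4 z 7.3
scene pink [172.0, 184.0] 26 ray [328.8, -203.7] circ 326.1 -205.0 13.6 z 8.0
```

View pics/crop0.png

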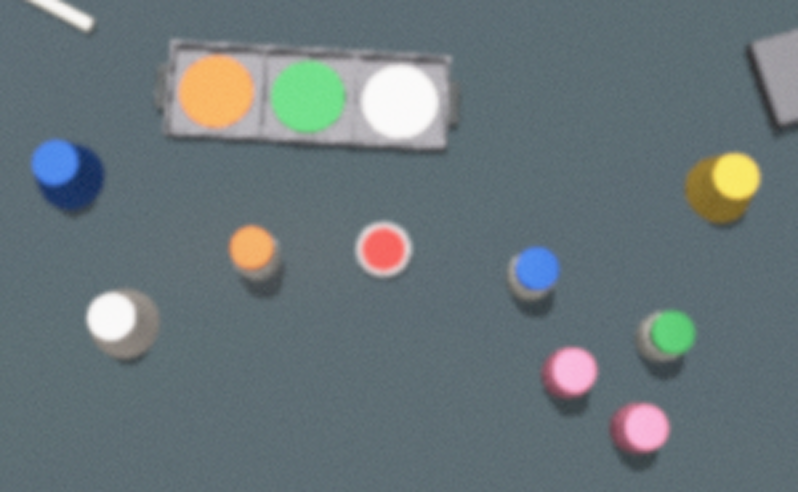

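Identification: the orange and green caps are unique at top pixels (205,194) and (361,226). The pink ones at (325,240) and (351,261) are pink all over, so they are the look-alikes, and the crop confirms it. World positions:

| Item | x, y (mm) |
|---|---|
| Orange bottle | (430, 143) |
| Green bottle | (351, -299) |
| White cup | (355, 286) |
| Yellow cup | (520, -370) |
| Orange spot | (618, 197) |
| Green spot | (615, 94) |
| White spot | (611, -10) |

First I turn the tool square to the axes and head for the orange bottle.

```bash
python3 -m crank '{"rotation":[[0,0,-7.3],[0,0,-7.3],[0,0,0],[0,0,0],[0,0,0],[0,0,0],[0,0,0],[0,0,0],[0,0,0],[0,0,0],[0,0,0],[0,0,0]],"dp":[[0,0,0],[0,0,0],[-0.021,-0.042,0],[-0.021,-0.042,0],[-0.021,-0.042,0],[-0.021,-0.042,0],[-0.021,-0.042,0],[-0.021,-0.042,0],[-0.021,-0.042,0],[-0.021,-0.042,0],[-0.021,-0.042,0],[-0.021,-0.042,0]],"jaw":[0.094,0.094,0.094,0.094,0.094,0.094,0.094,0.094,0.094,0.094,0.094,0.094]}' 30
```

```text
t: 1.3
position: [380.5, 231.3, 187.0]
tcp_rot: [0.0, -3.141, -0.0]
force: [1.6, 0.6, 0.5]
opening: 1.0
```

```bash
python3 -m crank '{"rotation":[[0,0,0],[0,0,0],[0,0,0],[0,0,0],[0,0,0],[0,0,0],[0,0,0],[0,0,0],[0,0,0],[0,0,0]],"dp":[[-0.017,-0.030,0],[-0.017,-0.030,0],[-0.016,-0.029,0],[0,0,0],[0,0,0.03],[0,0,0.03],[0,0,0.03],[0,0,0.03],[0,0,0.03],[0,0,0.008]],"jaw":[0.094,0.094,0.094,0.094,0.094,0.094,0.094,0.094,0.094,0.094]}' 30
```

```text
t: 2.3
position: [428.3, 143.7, 26.6]
tcp_rot: [0.001, -3.138, 0.004]
force: [0.8, 0.2, -0.1]
opening: 1.001
```

```bash
python3 -m crank '{"rotation":[[0,0,0],[0,0,0],[0,0,0],[0,0,0],[0,0,0],[0,0,0],[0,0,0],[0,0,0],[0,0,0],[0,0,0]],"dp":[[0,0,0],[0,0,0],[0,0,0],[0,0,0],[0,0,0],[0,0,0],[0,0,0],[0,0,0],[0,0,0],[0,0,0]],"jaw":[0.04,0.04,0.04,0.04,0.04,0.04,0.04,0.04,0.04,0.04]}' 25
```

```text
t: 3.3
position: [430.3, 144.3, 29.3]
tcp_rot: [0.0, 3.141, 0.0]
force: [-1.1, -0.5, 7.8]
opening: 0.512
```

```bash
python3 -m crank '{"rotation":[[0,0,0],[0,0,0],[0,0,0],[0,0,0],[0,0,0],[0,0,0],[0,0,0],[0,0,0],[0,0,0],[0,0,0],[0,0,0],[0,0,0]],"dp":[[0,0,-0.01],[0,0,-0.02],[0,0,-0.03],[0,0,-0.02],[-0.024,0.007,0],[-0.035,0.010,0],[-0.035,0.010,0],[-0.035,0.010,0],[-0.035,0.010,0],[-0.024,0.006,0],[0,0,0],[0,0,0]],"jaw":[0.04,0.04,0.04,0.04,0.04,0.04,0.04,0.04,0.04,0.04,0.04,0.04]}' 25
python3 -c "
from plant import *
s=read_state();print(s['position'],s['force'],s['opening'])"
```

```text
t: 4.5
position: [617.8, 196.7, 108.9]
tcp_rot: [-0.001, -3.141, 0.001]
force: [-1.1, 0.2, -1.8]
opening: 0.512
[617.76349431 196.73777078 108.90191971] [-1.09419564  0.15964613 -1.78335856] 0.512070456468512
```

```bash
python3 -m crank '{"rotation":[[0,0,0],[0,0,0],[0,0,0],[0,0,0],[0,0,0],[0,0,0]],"dp":[[0,0,0.02],[0,0,0.02],[0,0,0.02],[0,0,0.008],[0,0,0.004],[0,0,0]],"jaw":[0.04,0.04,0.04,0.04,0.04,0.04]}' 25
python3 - <<'E'
from plant import *
from h import *
s=read_state();print(s['position'],s['force'])
d=snapshot('scene');cv2.imwrite('pics/s1.png',cv2.resize(d['frame'][150:320,220:420],None,fx=3,fy=3))
E
```

```text
t: 5.1
position: [617.9, 197.1, 37.4]
tcp_rot: [-0.0, -3.142, 0.0]
force: [0.2, 0.3, -1.2]
opening: 0.516
[617.90102486 197.10555423  37.37448257] [ 0.19379365  0.32565702 -1.17792828]
```

View pics/s1.png

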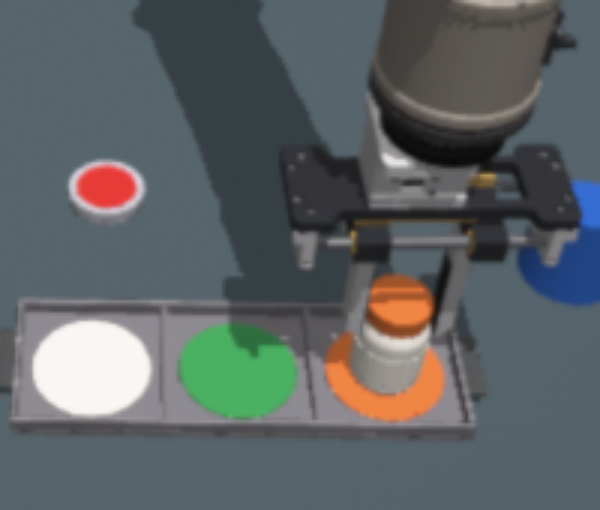

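The bottle stands upright in the jaws over the orange spot, with its cap at crop (400,300) and foot at about (388,380). I lower it the last bit, release and rise.

```bash
python3 -m crank '{"rotation":[[0,0,0],[0,0,0],[0,0,0],[0,0,0],[0,0,0],[0,0,0],[0,0,0],[0,0,0],[0,0,0],[0,0,0],[0,0,0],[0,0,0]],"dp":[[0,0,0.001],[0,0,0],[0,0,0],[0,0,0],[0,0,0],[0,0,0],[0,0,0],[0,0,0],[0,0,-0.03],[0,0,-0.04],[0,0,-0.04],[0,0,-0.02]],"jaw":[0.04,0.04,0.08,0.08,0.08,0.08,0.094,0.094,0.094,0.094,0.094,0.094]}' 25
```

```text
t: 6.35
position: [619.3, 197.3, 169.5]
tcp_rot: [0.001, 3.138, 0.002]
force: [0.4, 0.1, 0.5]
opening: 0.999
```

```bash
python3 -m crank '{"rotation":[[0,0,0],[0,0,0],[0,0,0],[0,0,0],[0,0,0],[0,0,0],[0,0,0],[0,0,0],[0,0,0],[0,0,0]],"dp":[[0.024,0.008,0],[0.036,0.012,0],[0.036,0.012,0],[0.036,0.012,0],[0.036,0.012,0],[0.036,0.012,0],[0.036,0.012,0],[0.024,0.009,0],[0,0,0],[0,0,0]],"jaw":[0.094,0.094,0.094,0.094,0.094,0.094,0.094,0.094,0.094,0.094]}' 25
python3 - <<'E'
from plant import *
from h import *
d=snapshot('scene')
print(find(d,'orange',66,95),find(d,'white',66,80)[0])
d=snapshot('top')
print(find(d,'orange',66,95))
E
```

```text
t: 7.35
position: [354.1, 286.4, 166.3]
tcp_rot: [-0.002, 3.141, 0.001]
force: [1.2, -1.1, -0.3]
opening: 0.999
[([352.0, 252.0], 372, 'ray', [621.3, 195.4], 'circ', 616.1, 196.7, 23.5, 'z', np.float64(81.0))] ([189.0, 2.0], 113, 'ray', [-701.3, -233.4], 'circ', -701.0, -231.9, 66.4, 'z', np.float64(72.9))
[([188.0, 127.0], 186, 'ray', [616.3, 196.5], 'circ', 617.7, 197.5, 22.0, 'z', np.float64(81.3))]
```

The orange bottle stands at (617, 197) with its top at 81 mm, so it is seated. Now I lower onto the white cup and close.

```bash
python3 -m crank '{"rotation":[[0,0,0],[0,0,0],[0,0,0],[0,0,0],[0,0,0],[0,0,0],[0,0,0],[0,0,0],[0,0,0],[0,0,0],[0,0,0],[0,0,0]],"dp":[[0,0,0.03],[0,0,0.03],[0,0,0.03],[0,0,0.03],[0,0,0.008],[0,0,0],[0,0,0],[0,0,0],[0,0,0],[0,0,0],[0,0,0],[0,0,0]],"jaw":[0.094,0.094,0.094,0.094,0.094,0.094,0.045,0.045,0.045,0.045,0.045,0.045]}' 20
python3 -c "
from plant import *
s=read_state();print(s['position'],s['force'],s['opening'])"
```

```text
t: 8.65
position: [354.2, 286.3, 38.1]
tcp_rot: [0.0, 3.141, 0.0]
force: [0.7, -0.7, 0.3]
opening: 0.553
[354.17378697 286.26449702  38.14176885] [ 0.73325743 -0.74032082  0.33917552] 0.5527943528495599
```

```bash
python3 -m crank '{"rotation":[[0,0,0],[0,0,0],[0,0,0],[0,0,0],[0,0,0],[0,0,0]],"dp":[[0,0,0],[0,0,0],[0,0,-0.01],[0,0,-0.02],[0,0,-0.02],[0,0,0]],"jaw":[0.045,0.045,0.045,0.045,0.045,0.045]}' 20
python3 - <<'E'
from plant import *
from h import *
s=read_state();print(s['position'],s['force'],s['opening'])
d=snapshot('scene');cv2.imwrite('pics/s2.png',cv2.resize(d['frame'][70:230,280:480],None,fx=3,fy=3))
E
```

```text
t: 9.25
position: [355.1, 287.1, 90.4]
tcp_rot: [0.0, 3.139, 0.004]
force: [-0.4, 0.9, -0.5]
opening: 0.551
[355.12267245 287.09057924  90.42585613] [-0.35770869  0.91304525 -0.51148868] 0.5509234711069552
```

View pics/s2.png

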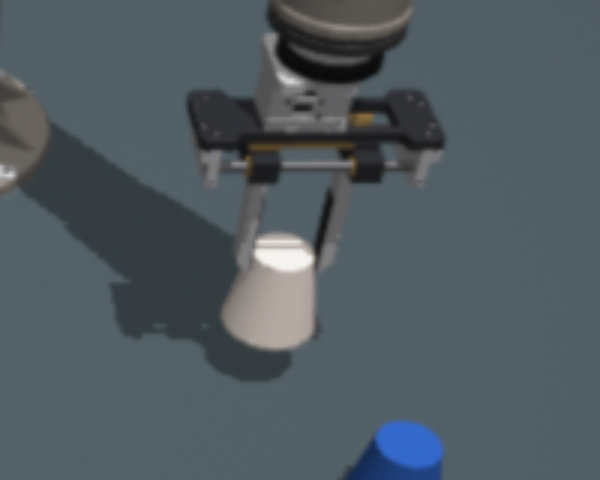

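Run:
```python
from plant import *
from h import *
d=snapshot('scene')
P=cloud(d);q=P[140:172,360:390].reshape(-1,3);q=q[(abs(q[:,0]-355)<26)&(abs(q[:,1]-287)<26)&(q[:,2]>85)]
print(np.histogram(q[:,2],bins=np.arange(85,150,3)))
t=q[(q[:,2]>105)&(q[:,2]<126)];print(t.mean(0),t.min(0),t.max(0));A=np.c_[t[:,:2]-t[:,:2].mean(0),np.ones(len(t))];print(np.linalg.lstsq(A,t[:,2],rcond=None)[0])
```

```text
(array([ 11,  18,  15,  23,  20,  23,  20,  26,  21,  28,  33,  92, 121,
         9,   1,   2,   4,   4,   0,   3,   2]), array([ 85,  88,  91,  94,  97, 100, 103, 106, 109, 112, 115, 118, 121,
       124, 127, 130, 133, 136, 139, 142, 145, 148]))
[360.99446937 285.89168932 118.1661455 ] [330.1390848  261.00875245 105.26342069] [380.60308094 312.98477513 125.91518951]
[-2.00093655e-01  2.80117671e-02  1.18166146e+02]
```

The cup hangs level: its top is at 121 mm for a TCP at 90, which matches an unslipped grip at 39 above the rim. Now I carry it to the white spot.

```bash
python3 -m crank '{"rotation":[[0,0,0],[0,0,0],[0,0,0],[0,0,0],[0,0,0],[0,0,0],[0,0,0],[0,0,0],[0,0,0],[0,0,0],[0,0,0],[0,0,0]],"dp":[[0,0,-0.03],[-0.016,-0.017,0],[-0.03,-0.035,0],[-0.03,-0.035,0],[-0.03,-0.035,0],[-0.03,-0.035,0],[-0.03,-0.035,0],[-0.03,-0.035,0],[-0.03,-0.035,0],[-0.03,-0.035,0],[0,0,0],[0,0,0]],"jaw":[0.045,0.045,0.045,0.045,0.045,0.045,0.045,0.045,0.045,0.045,0.045,0.045]}' 20
python3 -c "
from plant import *
s=read_state();print(s['position'],s['force'],s['opening'])"
```

```text
t: 10.55
position: [609.6, -12.2, 116.5]
tcp_rot: [-0.004, -3.139, 0.002]
force: [1.1, 1.2, -0.7]
opening: 0.55
[609.64543635 -12.15163384 116.53763833] [ 1.14055578  1.20870105 -0.74149688] 0.5496483324160718
```

```bash
python3 -m crank '{"rotation":[[0,0,0],[0,0,0],[0,0,0],[0,0,0],[0,0,0],[0,0,0],[0,0,0]],"dp":[[-0.001,0.001,0.02],[0,0,0.02],[0,0,0.018],[0,0,0.008],[0,0,0.004],[0,0,0.001],[0,0,0]],"jaw":[0.045,0.045,0.045,0.045,0.045,0.045,0.045]}' 20
python3 - <<'E'
from plant import *
from h import *
s=read_state();print(s['position'],s['force'])
d=snapshot('scene');cv2.imwrite('pics/s3.png',cv2.resize(d['frame'][150:320,190:390],None,fx=3,fy=3))
P=cloud(d);q=P[200:300,200:300].reshape(-1,3);q=q[(abs(q[:,0]-611)<18)&(abs(q[:,1]+11)<18)&(q[:,2]>65)&(q[:,2]<95)];print(np.median(q[:,2]))
E
```

```text
t: 11.25
position: [611.4, -9.6, 47.5]
tcp_rot: [-0.0, 3.141, 0.0]
force: [-0.4, -0.0, -1.2]
opening: 0.549
[611.35653871  -9.62715705  47.52590979] [-0.40272584 -0.04427471 -1.15455201]
79.46982363748353
```

View pics/s3.png

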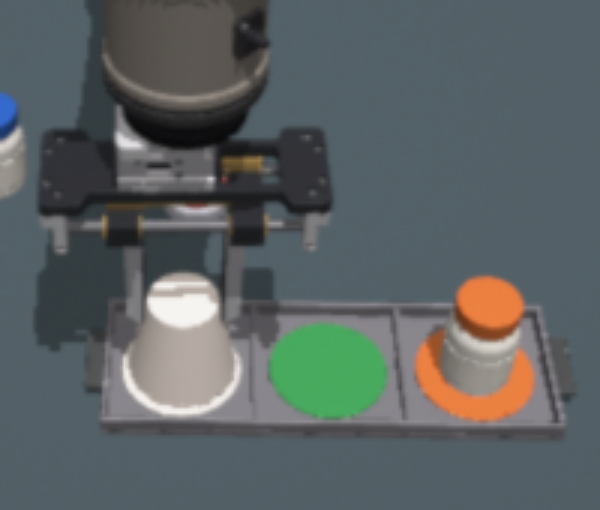

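The cup is upright and centred on the white spot at crop (182,370), with its top about 3 mm above seated. I lower a little more, release and rise.

```bash
python3 -m crank '{"rotation":[[0,0,0],[0,0,0],[0,0,0],[0,0,0],[0,0,0],[0,0,0],[0,0,0],[0,0,0],[0,0,0],[0,0,0],[0,0,0],[0,0,0]],"dp":[[0,0,0.002],[0,0,0.001],[0,0,0],[0,0,0],[0,0,0],[0,0,0],[0,0,0],[0,0,0],[0,0,-0.03],[0,0,-0.04],[0,0,-0.04],[0,0,-0.02]],"jaw":[0.045,0.045,0.094,0.094,0.094,0.094,0.094,0.094,0.094,0.094,0.094,0.094]}' 20
```

```text
t: 12.5
position: [612.2, -10.1, 177.4]
tcp_rot: [0.001, 3.138, 0.001]
force: [0.3, -0.4, -0.1]
opening: 0.997
```

```bash
python3 -m crank '{"rotation":[[0,0,0],[0,0,0],[0,0,0],[0,0,0],[0,0,0],[0,0,0],[0,0,0],[0,0,0],[0,0,0],[0,0,0],[0,0,0],[0,0,0]],"dp":[[0.015,-0.017,0],[0.03,-0.033,0],[0.03,-0.033,0],[0.03,-0.033,0],[0.03,-0.033,0],[0.03,-0.033,0],[0.03,-0.033,0],[0.03,-0.033,0],[0.03,-0.033,0],[0.006,-0.008,0],[0,0,0],[0,0,0]],"jaw":[0.094,0.094,0.094,0.094,0.094,0.094,0.094,0.094,0.094,0.094,0.094,0.094]}' 25
python3 - <<'E'
from plant import *
from h import *
s=read_state();print(s['position'],s['joint_pos'])
d=snapshot('top')
print(find(d,'green',66,95),[o for o in find(d,'white',66,95) if 100<o[0][1]<200],[o for o in find(d,'blue',66,95)])
d=snapshot('scene')
print(find(d,'green',66,95),[o for o in find(d,'white',66,95) if 100<o[0][1]<300])
E
```

```text
t: 13.7
position: [350.9, -298.1, 174.0]
tcp_rot: [-0.001, 3.141, 0.0]
force: [0.4, -0.1, 0.1]
opening: 1.0
[ 350.93288745 -298.12539029  174.02257774] [-0.11268526  0.0826363   0.72699519  2.11488441 -0.0669105   0.96587264
  2.22206414]
[([364.0, 230.0], 43, 'ray', [336.9, -301.5], 'circ', 341.0, -299.9, 16.5, 'z', np.float64(75.0))] [([260.0, 132.0], 250, 'ray', [610.4, -8.9], 'circ', 612.6, -9.3, 26.2, 'z', np.float64(76.0))] [([301.0, 50.0], 35, 'ray', [864.7, -125.2], 'circ', 866.2, -126.2, 10.7, 'z', np.float64(73.7)), ([278.0, 51.0], 34, 'ray', [860.7, -56.5], 'circ', 861.5, -57.7, 9.9, 'z', np.float64(74.5)), ([310.0, 65.0], 33, 'ray', [817.5, -151.4], 'circ', 817.6, -151.9, 9.7, 'z', np.float64(74.5)), ([332.0, 65.0], 34, 'ray', [821.4, -219.5], 'circ', 821.5, -220.5, 10.3, 'z', np.float64(73.5)), ([130.0, 161.0], 229, 'ray', [517.8, 356.3], 'circ', 518.3, 355.6, 25.1, 'z', np.float64(70.4)), ([311.0, 200.0], 196, 'ray', [415.1, -157.2], 'circ', 415.5, -156.9, 22.4, 'z', np.float64(75.3))]
[([128.0, 170.0], 223, 'ray', [353.9, -298.2], 'circ', 349.5, -299.2, 25.4, 'z', np.float64(75.3))] [([250.0, 252.0], 423, 'ray', [614.6, -10.1], 'circ', 611.4, -11.0, 26.2, 'z', np.float64(75.8))]
```

The white cup is seated at (611, -10) with its top at 76, and the blue items are unmoved. Now I lower onto the green-capped bottle.

```bash
python3 -m crank '{"rotation":[[0,0,0],[0,0,0],[0,0,0],[0,0,0],[0,0,0],[0,0,0],[0,0,0],[0,0,0],[0,0,0],[0,0,0],[0,0,0],[0,0,0]],"dp":[[0,-0.001,0.03],[0,0,0.03],[0,0,0.03],[0,0,0.03],[0,0,0.025],[0,0,0],[0,0,0],[0,0,0],[0,0,0],[0,0,0],[0,0,0],[0,0,0]],"jaw":[0.094,0.094,0.094,0.094,0.094,0.094,0.04,0.04,0.04,0.04,0.04,0.04]}' 25
python3 -c "
from plant import *
s=read_state();print(s['position'],s['force'],s['opening'])"
```

```text
t: 15.0
position: [350.3, -299.8, 29.3]
tcp_rot: [0.0, 3.141, -0.0]
force: [0.6, 0.2, 0.8]
opening: 0.526
[ 350.29420978 -299.83063193   29.2816417 ] [0.60577049 0.22570695 0.80443699] 0.5256697264858169
```

```bash
python3 -m crank '{"rotation":[[0,0,0],[0,0,0],[0,0,0],[0,0,0],[0,0,0],[0,0,0]],"dp":[[0,0,0],[0,0,-0.01],[0,0,-0.03],[0,0,-0.04],[0,0,-0.04],[0,0,0]],"jaw":[0.04,0.04,0.04,0.04,0.04,0.04]}' 25
python3 -m crank '{"rotation":[[0,0,0],[0,0,0],[0,0,0],[0,0,0],[0,0,0],[0,0,0],[0,0,0],[0,0,0],[0,0,0],[0,0,0],[0,0,0],[0,0,0]],"dp":[[-0.015,0.022,0],[-0.025,0.037,0],[-0.025,0.037,0],[-0.025,0.037,0],[-0.025,0.037,0],[-0.025,0.037,0],[-0.025,0.037,0],[-0.025,0.037,0],[-0.025,0.037,0],[-0.025,0.037,0],[-0.025,0.037,0],[0,0,0]],"jaw":[0.04,0.04,0.04,0.04,0.04,0.04,0.04,0.04,0.04,0.04,0.04,0.04]}' 25
python3 -c "
from plant import *
s=read_state();print(s['position'],s['force'],s['opening'])"
```

```text
t: 15.6
position: [351.8, -301.5, 153.5]
tcp_rot: [0.001, 3.135, -0.003]
force: [0.7, -0.6, -2.2]
opening: 0.516
t: 16.8
position: [616.7, 98.3, 147.9]
tcp_rot: [0.01, -3.141, -0.001]
force: [-0.8, -0.1, -2.2]
opening: 0.512
[616.70387995  98.26991588 147.94733493] [-0.77119571 -0.06768303 -2.19951329] 0.5115526087581138
```

```bash
python3 -m crank '{"rotation":[[0,0,0],[0,0,0],[0,0,0],[0,0,0],[0,0,0],[0,0,0],[0,0,0],[0,0,0]],"dp":[[0,0.001,0],[0,0,0],[0,0,0.02],[0,0,0.03],[0,0,0.03],[0,0,0.02],[0,0,0.01],[0,0,0]],"jaw":[0.04,0.04,0.04,0.04,0.04,0.04,0.04,0.04]}' 25
python3 - <<'E'
from plant import *
from h import *
s=read_state();print(s['position'],s['force'])
d=snapshot('scene');cv2.imwrite('pics/s4.png',cv2.resize(d['frame'][150:320,190:390],None,fx=3,fy=3))
print(find(d,'green',60,110,10))
E
```

```text
t: 17.6
position: [614.3, 92.0, 38.3]
tcp_rot: [-0.002, -3.14, 0.001]
force: [-0.2, 0.3, -1.0]
opening: 0.512
[614.27913639  92.04889161  38.32661574] [-0.17341878  0.2791093  -1.00202465]
[([301.0, 250.0], 363, 'ray', [617.8, 91.5], 'circ', 613.0, 93.2, 23.6, 'z', np.float64(83.9))]
```

View pics/s4.png

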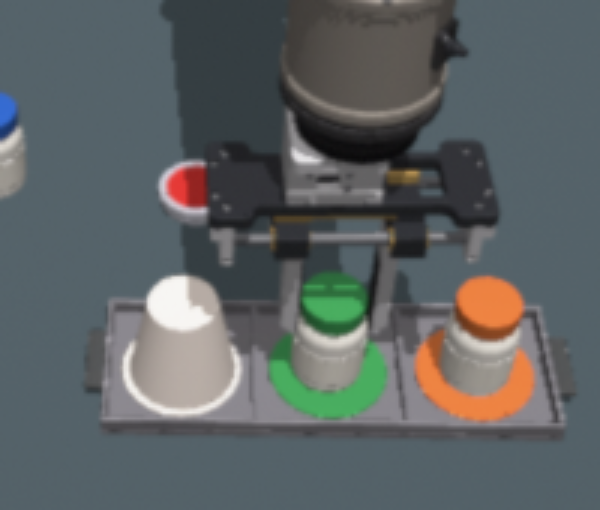

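The green bottle hangs upright over the green spot at crop (330,370), with its cap top at 83.9, about 3 mm above seated. I lower 3 mm, release and rise.

```bash
python3 -m crank '{"rotation":[[0,0,0],[0,0,0],[0,0,0],[0,0,0],[0,0,0],[0,0,0],[0,0,0],[0,0,0],[0,0,0],[0,0,0],[0,0,0],[0,0,0]],"dp":[[0,0,0.002],[0,0,0.001],[0,0,0],[0,0,0],[0,0,0],[0,0,0],[0,0,0],[0,0,0],[0,0,-0.03],[0,0,-0.04],[0,0,-0.04],[0,0,-0.02]],"jaw":[0.04,0.04,0.09,0.09,0.09,0.09,0.09,0.09,0.09,0.09,0.09,0.09]}' 25
```

```text
t: 18.85
position: [616.3, 93.1, 169.4]
tcp_rot: [0.001, 3.138, 0.001]
force: [-0.7, 0.3, 0.2]
opening: 0.959
```

```bash
python3 -m crank '{"rotation":[[0,0,0],[0,0,0],[0,0,0],[0,0,0],[0,0,0],[0,0,0],[0,0,0],[0,0,0],[0,0,0],[0,0,0],[0,0,0],[0,0,0]],"dp":[[0.005,-0.023,0],[0.009,-0.044,0],[0.009,-0.044,0],[0.009,-0.044,0],[0.009,-0.044,0],[0.009,-0.044,0],[0.009,-0.044,0],[0.009,-0.044,0],[0.009,-0.044,0],[0.009,-0.044,0],[0.009,-0.044,0],[0,0,0]],"jaw":[0.094,0.094,0.094,0.094,0.094,0.094,0.094,0.094,0.094,0.094,0.094,0.094]}' 20
python3 - <<'E'
from plant import *
from h import *
s=read_state();print(s['position'],s['joint_pos'])
for n in('top','scene'):
  d=snapshot(n)
  for c in('green','orange','yellow','white'): print(n,c,[o for o in find(d,c,66,95) if 100<o[0][1]<300])
E
```

```text
t: 20.05
position: [516.9, -376.5, 166.4]
tcp_rot: [-0.012, -3.141, 0.005]
force: [-1.2, -0.2, 0.4]
opening: 1.002
[ 516.88224709 -376.46502173  166.35613433] [ 0.06583568  0.44214015  0.62081265  1.73850072 -0.28742493  1.05245885
  2.34796741]
top green [([224.0, 129.0], 177, 'ray', [614.1, 93.1], 'circ', 615.6, 94.3, 22.2, 'z', np.float64(81.2))]
top orange [([188.0, 127.0], 186, 'ray', [616.5, 196.6], 'circ', 617.5, 197.6, 22.0, 'z', np.float64(81.4))]
top yellow []
top white [([260.0, 132.0], 252, 'ray', [610.5, -8.6], 'circ', 611.8, -8.6, 26.0, 'z', np.float64(75.5))]
scene green [([301.0, 252.0], 359, 'ray', [618.8, 92.6], 'circ', 614.1, 92.7, 23.3, 'z', np.float64(81.0))]
scene orange [([352.0, 252.0], 372, 'ray', [621.4, 195.5], 'circ', 616.4, 196.8, 23.5, 'z', np.float64(80.9))]
scene yellow [([82.0, 222.0], 317, 'ray', [520.2, -370.6], 'circ', 519.5, -371.1, 26.2, 'z', np.float64(70.1))]
scene white [([250.0, 252.0], 431, 'ray', [614.9, -9.8], 'circ', 611.4, -9.3, 26.6, 'z', np.float64(75.7))]
```

```bash
python3 -m crank '{"rotation":[[0,0,0],[0,0,0],[0,0,0]],"dp":[[0,0,0],[0,0,0],[0,0,0.03]],"jaw":[0.094,0.094,0.094]}' 20
```

```text
t: 20.45
position: [522.6, -369.9, 138.8]
tcp_rot: [-0.003, 3.136, -0.003]
force: [0.3, 0.2, -0.4]
opening: 1.0
```

```bash
python3 -m crank '{"rotation":[[0,0,0],[0,0,0],[0,0,0],[0,0,0],[0,0,0],[0,0,0],[0,0,0],[0,0,0],[0,0,0],[0,0,0],[0,0,0],[0,0,0]],"dp":[[0,0,0.03],[0,0,0.03],[0,0,0.03],[0,0,0.008],[0,0,0],[0,0,0],[0,0,0],[0,0,0],[0,0,0],[0,0,0],[0,0,0],[0,0,0]],"jaw":[0.094,0.094,0.094,0.094,0.094,0.045,0.045,0.045,0.045,0.045,0.045,0.045]}' 20
python3 -m crank '{"rotation":[[0,0,0],[0,0,0],[0,0,0],[0,0,0],[0,0,0],[0,0,0],[0,0,0]],"dp":[[0,0,0],[0,0,-0.01],[0,0,-0.02],[0,0,-0.04],[0,0,-0.04],[0,0,0],[0,0,0]],"jaw":[0.045,0.045,0.045,0.045,0.045,0.045,0.045]}' 20
python3 - <<'E'
from plant import *
from h import *
s=read_state();print(s['position'],s['force'])
d=snapshot('scene');cv2.imwrite('pics/s5.png',cv2.resize(d['frame'][100:270,30:230],None,fx=3,fy=3))
print(find(d,'yellow',60,240,10))
print([o for o in find(d,'yellow',s['position'][2]+22,s['position'][2]+38,10)])
E
```

```text
t: 21.65
position: [520.2, -370.0, 38.2]
tcp_rot: [0.0, 3.141, -0.0]
force: [0.4, -0.5, 2.9]
opening: 0.55
t: 22.35
position: [520.5, -369.9, 149.1]
tcp_rot: [-0.0, 3.14, -0.001]
force: [0.2, 0.1, -1.9]
opening: 0.55
[ 520.5050585  -369.88416181  149.07637119] [ 0.17589748  0.1339652  -1.91520289]
[([74.0, 199.0], 1293, 'ray', [535.1, -363.1], 'circ', 520.1, -368.8, 37.1, 'z', np.float64(151.1)), ([369.0, 348.0], 10, 'ray', [820.6, 192.4], 'circ', 820.4, 192.2, 2.9, 'z', np.float64(60.7)), ([360.0, 362.0], 10, 'ray', [846.5, 172.7], 'circ', 847.8, 172.5, 3.6, 'z', np.float64(60.6))]
[([69.0, 185.0], 390, 'ray', [525.3, -368.5], 'circ', 521.5, -369.4, 26.6, 'z', np.float64(180.3))]
```

View pics/s5.png

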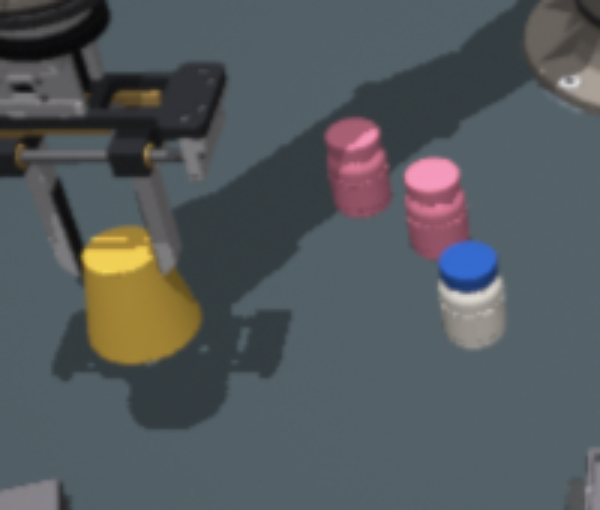

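The yellow cup is gripped level at crop (135,295) with its top at 180. Its rim at about 110 clears the white cup. I carry it over the white cup.

```bash
python3 -m crank '{"rotation":[[0,0,0],[0,0,0],[0,0,0],[0,0,0],[0,0,0],[0,0,0],[0,0,0],[0,0,0],[0,0,0],[0,0,0],[0,0,0],[0,0,0]],"dp":[[-0.006,0.02,0],[-0.01,0.04,0],[-0.01,0.04,0],[-0.01,0.04,0],[-0.01,0.04,0],[-0.01,0.04,0],[-0.01,0.04,0],[-0.01,0.04,0],[-0.01,0.04,0],[-0.005,0.02,0],[0,0,0],[0,0,0]],"jaw":[0.045,0.045,0.045,0.045,0.045,0.045,0.045,0.045,0.045,0.045,0.045,0.045]}' 20
python3 - <<'E'
from plant import *
from h import *
s=read_state();print(s['position'],s['force'])
for n in('scene','top'):
  d=snapshot(n);z=s['position'][2]
  print(find(d,'yellow',z+22,z+38,10))
E
```

```text
t: 23.6
position: [610.3, -9.9, 146.8]
tcp_rot: [0.001, -3.14, 0.001]
force: [-0.3, -0.1, -1.1]
opening: 0.555
[610.34561622  -9.87619088 146.83654456] [-0.26597038 -0.1469118  -1.06734172]
[([250.0, 217.0], 456, 'ray', [614.5, -10.6], 'circ', 611.1, -10.2, 25.6, 'z', np.float64(178.4))]
[]
```

```bash
python3 -m crank '{"rotation":[[0,0,0],[0,0,0],[0,0,0],[0,0,0],[0,0,0],[0,0,0],[0,0,0],[0,0,0]],"dp":[[0,0,0.02],[0,0,0.02],[0,0,0.015],[0,0,0.01],[0,0,0.008],[0,0,0.004],[0,0,0],[0,0,0]],"jaw":[0.045,0.045,0.045,0.045,0.045,0.045,0.045,0.045]}' 20
python3 - <<'E'
from plant import *
from h import *
s=read_state();print(s['position'],s['force'])
d=snapshot('scene');z=s['position'][2];print(find(d,'yellow',z+22,z+38,10))
cv2.imwrite('pics/s6.png',cv2.resize(d['frame'][150:320,170:370],None,fx=3,fy=3))
E
```

```text
t: 24.5
position: [611.4, -9.9, 71.4]
tcp_rot: [0.0, 3.141, 0.0]
force: [0.2, 0.6, 0.6]
opening: 0.554
[611.4367804   -9.91686844  71.44322367] [0.21446445 0.57460259 0.57290368]
[([250.0, 243.0], 442, 'ray', [614.6, -10.5], 'circ', 610.7, -10.3, 25.8, 'z', np.float64(103.0))]
```

View pics/s6.png

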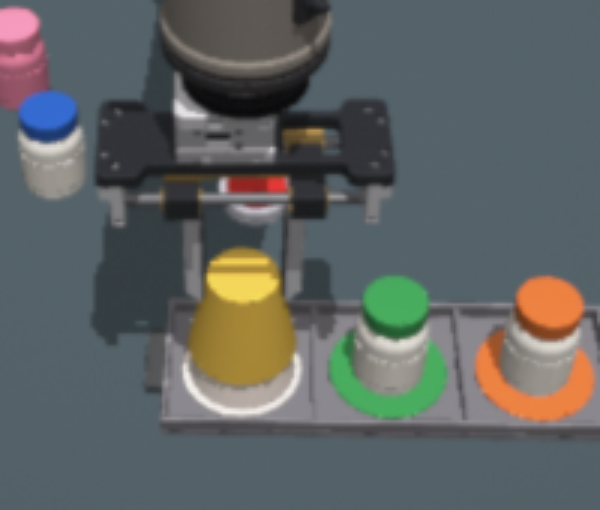

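The yellow cup is squarely over the white one at crop (242,320), with its top at 103 against 98 when seated, and no contact force yet. I lower 4 mm more and release.

```bash
python3 -m crank '{"rotation":[[0,0,0],[0,0,0],[0,0,0],[0,0,0]],"dp":[[0,0,0.002],[0,0,0.002],[0,0,0],[0,0,0]],"jaw":[0.045,0.045,0.045,0.045]}' 20
python3 - <<'E'
from plant import *
from h import *
s=read_state();print(s['position'],s['force'])
d=snapshot('scene');z=s['position'][2];print(find(d,'yellow',z+22,z+38,10))
E
```

```text
t: 24.95
position: [611.1, -9.8, 67.0]
tcp_rot: [-0.0, -3.141, 0.0]
force: [0.2, 0.2, -1.6]
opening: 0.552
[611.07650446  -9.84141118  66.96397439] [ 0.15406072  0.21022762 -1.55083757]
[([250.0, 245.0], 444, 'ray', [614.1, -10.3], 'circ', 610.2, -10.0, 26.3, 'z', np.float64(98.5))]
```

```bash
python3 -m crank '{"rotation":[[0,0,0],[0,0,0],[0,0,0],[0,0,0],[0,0,0],[0,0,0],[0,0,0],[0,0,0],[0,0,0],[0,0,0],[0,0,0],[0,0,0]],"dp":[[0,0,0],[0,0,0],[0,0,0],[0,0,0],[0,0,0],[0,0,0],[0,0,-0.02],[0,0,-0.04],[0,0,-0.04],[0,0,-0.04],[0.03,0,0],[0.04,0,0]],"jaw":[0.09,0.09,0.09,0.09,0.09,0.09,0.09,0.09,0.09,0.09,0.09,0.09]}' 20
python3 -m crank '{"rotation":[[0,0,0],[0,0,0],[0,0,0],[0,0,0],[0,0,0],[0,0,0]],"dp":[[0.03,-0.03,0],[0.02,-0.03,0],[0,-0.03,0],[0,0,0],[0,0,0],[0,0,0]],"jaw":[0.09,0.09,0.09,0.09,0.09,0.09]}' 20
python3 - <<'E'
from plant import *
from h import *
s=read_state();print(s['position'],s['force'])
for n in('top','scene'):
  d=snapshot(n)
  for c in('green','orange','yellow','white','blue'): print(n,c,[o for o in find(d,c,66,110) if 100<o[0][1]<300 and o[1]>100])
cv2.imwrite('pics/s7.png',cv2.resize(d['frame'][130:330,100:440],None,fx=2.3,fy=2.3))
E
```

```text
t: 26.2
position: [541.7, -9.9, 207.7]
tcp_rot: [-0.0, 3.14, -0.001]
force: [0.1, 0.0, -0.5]
opening: 0.957
t: 26.8
position: [491.3, -99.1, 206.9]
tcp_rot: [0.001, -3.141, 0.0]
force: [0.1, 0.1, -0.2]
opening: 0.959
[491.30276956 -99.06550505 206.90047667] [ 0.1090319   0.10557607 -0.18067793]
top green [([224.0, 129.0], 177, 'ray', [614.2, 93.1], 'circ', 615.7, 94.2, 22.2, 'z', np.float64(81.0))]
top orange [([188.0, 127.0], 188, 'ray', [616.3, 196.5], 'circ', 617.2, 197.2, 21.9, 'z', np.float64(81.3))]
top yellow [([258.0, 131.0], 243, 'ray', [605.0, -3.5], 'circ', 605.9, -6.9, 27.5, 'z', np.float64(97.1))]
top white []
top blue [([130.0, 161.0], 220, 'ray', [517.5, 355.9], 'circ', 518.1, 356.3, 24.7, 'z', np.float64(70.4))]
scene green [([301.0, 252.0], 361, 'ray', [618.7, 92.6], 'circ', 614.3, 93.3, 23.0, 'z', np.float64(81.0))]
scene orange [([352.0, 252.0], 373, 'ray', [621.3, 195.5], 'circ', 616.6, 197.1, 23.2, 'z', np.float64(80.8))]
scene yellow [([250.0, 250.0], 710, 'ray', [624.5, -10.2], 'circ', 613.7, -9.5, 29.7, 'z', np.float64(95.5))]
scene white []
scene blue [([185.0, 188.0], 233, 'ray', [418.2, -156.7], 'circ', 414.1, -156.1, 23.6, 'z', np.float64(75.1)), ([415.0, 218.0], 307, 'ray', [518.1, 354.2], 'circ', 515.2, 353.3, 26.9, 'z', np.float64(70.2))]
```

View pics/s7.png

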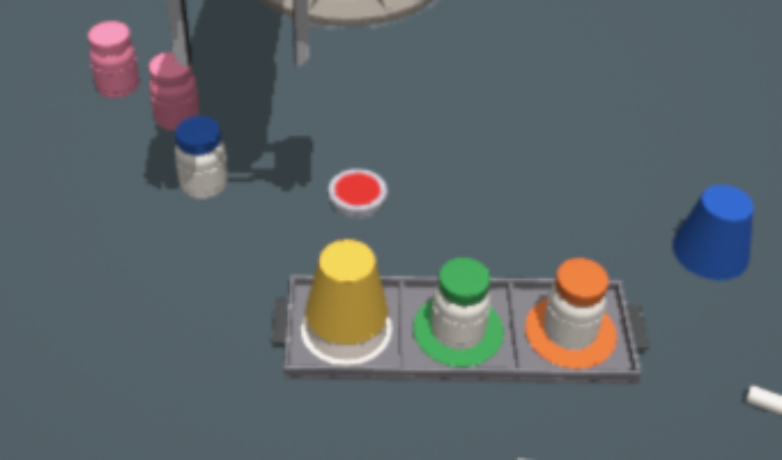

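Run:
```python
from plant import *
from h import *
for n in('top','scene'):
  d=snapshot(n)
  print(n,find(d,'yellow',93,104)[:1])
  P=cloud(d);m=hsvmask(d,*COL['yellow'])>0
  q=P[m&(abs(P[...,0]-611)<16)&(abs(P[...,1]+10)<16)&(P[...,2]>93)&(P[...,2]<105)]
  A=np.c_[q[:,:2]-q[:,:2].mean(0),np.ones(len(q))];print('slope',np.linalg.lstsq(A,q[:,2],rcond=None)[0],len(q))
s=read_state();print(s['t'],s['force'])
```

```text
top [([259.0, 129.0], 181, 'ray', [611.5, -5.6], 'circ', 610.5, -7.8, 24.3, 'z', np.float64(98.2))]
slope [-4.61982867e-02 -2.50615915e-02  9.83484519e+01] 110
scene [([250.0, 244.0], 393, 'ray', [611.7, -9.7], 'circ', 609.6, -9.9, 25.4, 'z', np.float64(98.0))]
slope [1.61676305e-02 1.65318429e-02 9.82279963e+01] 192
27.0 [-0.74486853  0.22137276 -0.12237733]
```

The yellow cup's top is level at 98.2 mm (98 expected), with its axis at (610–611, -8 to -10) against the white cup's (611, -10). Everything is seated and the arm is clear, so I hand in.

```bash
python3 -c "
from plant import *
print(hand_in())"
```

```text
the job is handed in; nothing more can be done
None
```

I packed the tray and handed the job in at about 27 s, with the gripper open and clear. The hand-in reports no verdict.

| Item | Final position (mm) | Off its target | Top height (measured / expected, mm) |
|---|---|---|---|
| Orange bottle on orange spot | (617, 197) | about 2 mm | 81 / 81 |
| Green bottle on green spot | (615, 93) | about 1 mm | 81 / 81 |
| White cup on white spot | (611, -10), before stacking | about 1 mm | 76 / 76 |
| Yellow cup over the white cup | (610–611, -8 to -10) | about 2 mm from the white cup's axis | 98 / 98 |

- **Upright:** the yellow cup's top is level to within about 0.05 rad. The other three looked upright in the pictures.
- **Left alone:** the blue bottle and blue cup stayed within about 3 mm of where they started, which is measurement scatter. The pink look-alikes were not touched.
- **Disagreements:** the two cameras differ on the yellow cup's axis by about 2 mm in y, or 4 mm by mask centre, still under the 7 mm limit. The gripper showed openings 2–4 mm smaller than the true widths, but the camera showed the grips had not slipped.

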